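# Canisters back in order of size beside the scale

## Task

Put the four lidded canisters back in their row on the oak board, one centred on each cork pad, in order of size: the biggest on the pad nearest the kitchen scale, where the flour gets weighed, and each next smaller one further along, so that the smallest stands furthest from the scale. They are stoneware, so keep them upright and set them down gently, and leave the glass jar standing where it is.

Things in the scene. Friction and masses are not known exactly. Their poses are not given: they have to be found in the camera images.
- canister_a: the second smallest canister: upright cylinder of white stoneware with a fixed beech lid, 76 mm across and 84 mm high to the flat top of the lid, on whose middle stands a round upright beech knob 30 mm across and 28 mm high (top at 112 mm). Origin: centre of its underside, z up. Loose, 0.2 to 0.8 kg; best carried by the knob, any yaw.
- canister_b: the biggest canister: upright cylinder of white stoneware with a fixed beech lid, 100 mm across and 120 mm high to the flat top of the lid, on whose middle stands a round upright beech knob 30 mm across and 28 mm high (top at 148 mm). Origin: centre of its underside, z up. Loose, 0.2 to 0.8 kg; best carried by the knob, any yaw.
- canister_c: the smallest canister: upright cylinder of white stoneware with a fixed beech lid, 64 mm across and 66 mm high to the flat top of the lid, on whose middle stands a round upright beech knob 30 mm across and 28 mm high (top at 94 mm). Origin: centre of its underside, z up. Loose, 0.2 to 0.8 kg; best carried by the knob, any yaw.
- canister_d: the second biggest canister: upright cylinder of white stoneware with a fixed beech lid, 88 mm across and 102 mm high to the flat top of the lid, on whose middle stands a round upright beech knob 30 mm across and 28 mm high (top at 130 mm). Origin: centre of its underside, z up. Loose, 0.2 to 0.8 kg; best carried by the knob, any yaw.
- pad_1: round cork pad 106 mm across and 3 mm thick, fixed on the 18 mm thick oak board (its top 21 mm above the counter); one end of the row, next to pad_2. The four pads are alike, in a straight row at 118 mm pitch. Origin: centre of its underside, z up.
- pad_2: round cork pad 106 mm across and 3 mm thick, fixed on the 18 mm thick oak board (its top 21 mm above the counter); between pad_1 and pad_3. The four pads are alike, in a straight row at 118 mm pitch. Origin: centre of its underside, z up.
- pad_3: round cork pad 106 mm across and 3 mm thick, fixed on the 18 mm thick oak board (its top 21 mm above the counter); between pad_2 and pad_4. The four pads are alike, in a straight row at 118 mm pitch. Origin: centre of its underside, z up.
- pad_4: round cork pad 106 mm across and 3 mm thick, fixed on the 18 mm thick oak board (its top 21 mm above the counter); the other end of the row, next to pad_3. The four pads are alike, in a straight row at 118 mm pitch. Origin: centre of its underside, z up.
- kitchen_scale: flat digital kitchen scale, 220 x 165 mm and 22 mm high, black with a steel platform and a small display; fixed, just off one end of the row, beyond either pad_1 or pad_4 (about 170 mm from the centre of that pad; a small board with a tart, 35 mm high, lies off the other end). Origin: centre of its underside.
- glass_jar: amber glass jar with a paper band and a flat steel lid, 62 mm across and 98 mm high, standing loose among the canisters; not part of the set. Origin: centre of its underside.
Things that resemble listed ones, but are neither listed nor needed, are in the scene too. Leave any purple look-alike of the canister_b alone.

How it is judged:
By the outcome, as a careful person would: the job done as asked, in the order asked, and still so for the second after the job is handed in, with the robot touching nothing.
It also fails if it takes over 96 s, if anything falls off the work surface, if the arm or the gripper's body presses on something with over 40 N, if the wrist force passes 120 N, or if a joint passes its speed limit or range.

## Robot

A 6-joint arm with a two-finger parallel gripper is mounted at the origin on the work surface. World frame = base frame: x ahead of the robot, y to its left, z up, the work surface at z = 0. Lengths are in mm, angles in rad, forces in N, time in s.
With the tool pointing down it reaches from about 275 to 825 mm from the base axis. Payload 4.9 kg.
Tool frame: the origin (TCP) lies at the very end of the fingers, on their centre line; the grasp point (between the pads) lies 19 mm behind it; z points along the fingers, y is the line along which they close (so a half turn about z gives the same grasp; the last joint's range is limited). The gripper opens to 85 mm and grips with 20 to 120 N. Pads are 22 mm wide; open, the fingers measure 114 mm over their backs; the gripper's body (76 mm by 85 mm) begins 54 mm behind the grasp point. The pads swing forward as they close: fully open they stand 13 mm farther back than shut.
Start: joints at [-0.134, 0.326, -0.193, 1.052, 0, 1.437], TCP at [550.017, 0.009, 231.281] pointing down, gripper open.
Joint ranges: [-2.65, 2.65], [-0.97, 1.79], [-1.3, 1.35], [-1.93, 2.1], [-1.47, 1.37], [-3.14, 3.14]. Speed limits (rad/s): [2.57, 2.57, 3.14, 3.14, 3.14, 3.14].

## Interface

Orientations are given as [roll, pitch, yaw] about the fixed x, y, z axes, in that order (R = Rz(yaw) Ry(pitch) Rx(roll)).
In Python, from bench import bot, solve_ik, imaging gives the robot as it stands. Calls block until the motion is done:
- bot.move_ptp(position, orientation): joint-space move of the TCP to a pose.
- bot.movel(position, rot=None, max_speed=150, threshold=None): straight line of the TCP; rot=None keeps the orientation; max_speed is the mean speed in mm/s. With threshold (N) it stops when the force on the tool has changed by that much, and returns True; else False.
- bot.move_j(angles): joint-space move.
- bot.grip(opening, effort=None): opening from 0.0 (shut) to 1.0 (fully open); effort is the grip in N (None keeps the last); returns when the fingers have stopped.
- bot.dwell(seconds).
- solve_ik(position, orientation): joint angles nearest the present ones, or None.
- bot.get_state(): the state.
- imaging.capture(name): name is "scene" or "side" or "wrist"; returns the picture (480x640x3 uint8, blue, green, red); there is no depth.
- imaging.camera_model(name): a dict with "K" (3x3 intrinsics, pixels), "position" and "rotation" of the camera in the world. Camera axes: x right, y up, looking along -z (the intrinsics and any distortion apply to the point x, -y, -z); pixel columns grow to the right and rows downward; lengths in mm; the calibration is good to about 2 mm. The wrist camera is an equidistant fisheye: a pixel r from the principal point sees the ray r / f radians off the axis. A picture is of the moment at which its call begins: read the wrist's pose just before it. camera_model takes no time and is no camera call; for the wrist camera it gives the pose at the moment of the call.
A pose or a line that the arm cannot do raises bot.IKError and nothing moves.
- bot.sign_off(): hands the job in; it is judged then, once.
The state is a dict: "t": time; "qpos": joint angles; "joint_velocities": joint speeds; "effort": joint torques, N m; "tcp_pos": TCP position; "orientation": TCP orientation; "contact_force": force on the tool from outside, world axes, zero at the start; "wrist_torque": the same for the moment, N m; "opening": opening from 0.0 (shut) to 1.0 (fully open); "gripper_force": force on a finger pad.
Only numpy, scipy, OpenCV 4.12 (cv2) and the standard library are available. Lean on these libraries where they do the work, as an engineer would, in place of code of your own. Each camera call takes 0.05 s, during which the arm holds its last target. There are 200 camera calls.

## Working session

There is one attempt and no reset: what is moved stays moved. The work goes in short steps, each a Python script; the robot and the scene stay as the last script left them, time stands still between calls to the robot, and variables do not carry over. Pictures are saved under pics/ and viewed, at most 14 in all, crops included, and the job is handed in when it is done.

```bash
mkdir -p pics
python3 - <<'E'
from bench import bot, imaging
import cv2
for n in ("scene","side","wrist"):
    m=imaging.camera_model(n); print(n,m)
    cv2.imwrite(f"pics/{n}0.png",imaging.capture(n))
print(bot.get_state())
E
```

```text
scene {'K': array([[485.46150863,   0.        , 317.40157924],
       [  0.        , 485.46150863, 243.91370567],
       [  0.        ,   0.        ,   1.        ]]), 'position': array([921.47269731, 308.60582717, 870.58829465]), 'rotation': array([ 0.56792885, -0.01266862,  2.16086514])}
side {'K': array([[459.60731545,   0.        , 321.41390935],
       [  0.        , 459.60731545, 236.34897144],
       [  0.        ,   0.        ,   1.        ]]), 'position': array([-184.25592065, -612.66302553,  786.34424506]), 'rotation': array([ 0.89006934, -0.01000438, -0.78382275])}
wrist {'K': array([[371.64829954,   0.        , 320.25033219],
       [  0.        , 371.64829954, 243.95432577],
       [  0.        ,   0.        ,   1.        ]]), 'position': array([549.91870164,  82.09518426, 372.89353941]), 'rotation': array([-0.31783504,  0.00079147, -0.0006788 ])}
{'t': 0.15, 'qpos': array([-1.34191532e-01,  3.26804967e-01, -1.93322468e-01,  1.05198015e+00,
       -2.76525150e-05,  1.43661412e+00]), 'joint_velocities': array([ 0.00108739, -0.00216904,  0.00273984, -0.00096424,  0.00216958,
        0.00087814]), 'effort': array([ 1.04211274e-03, -4.43704247e+01,  2.62664723e+01,  1.04285317e-02,
       -1.23322516e-04, -3.51401161e-05]), 'tcp_pos': array([5.49580477e+02, 6.42746289e-02, 2.30676680e+02]), 'orientation': array([-3.14028949e+00, -1.48015492e-04,  1.57078692e+00]), 'contact_force': array([-0.13089911, -0.41370827,  0.87568724]), 'wrist_torque': array([-0.00947361, -0.03775165, -0.01473279]), 'gripper_force': 0.0, 'opening': 1.002262235530534}
```

View pics/scene0.png

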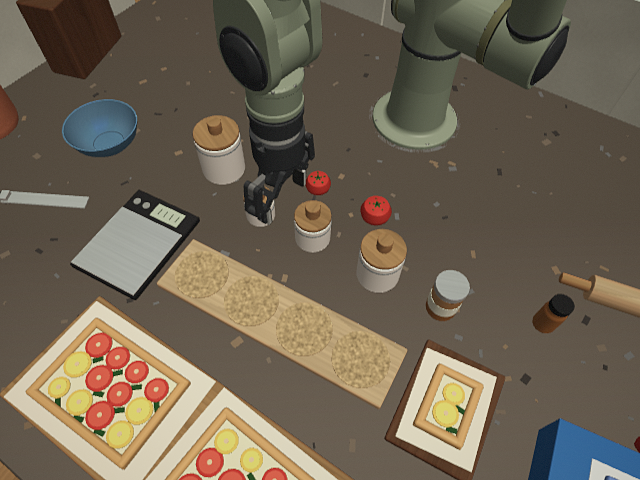

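View pics/side0.png

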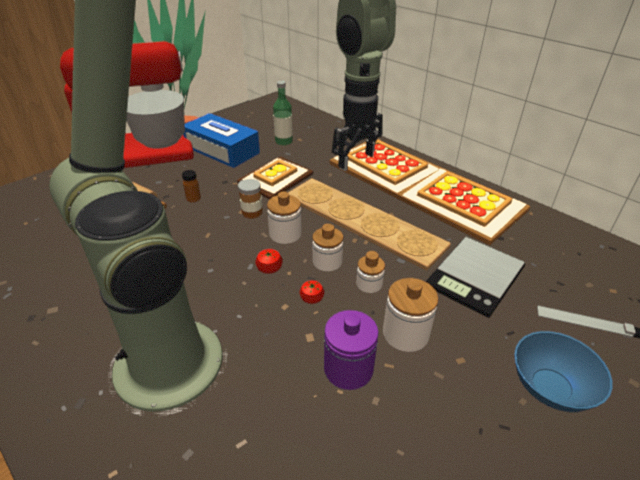

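View pics/wrist0.png

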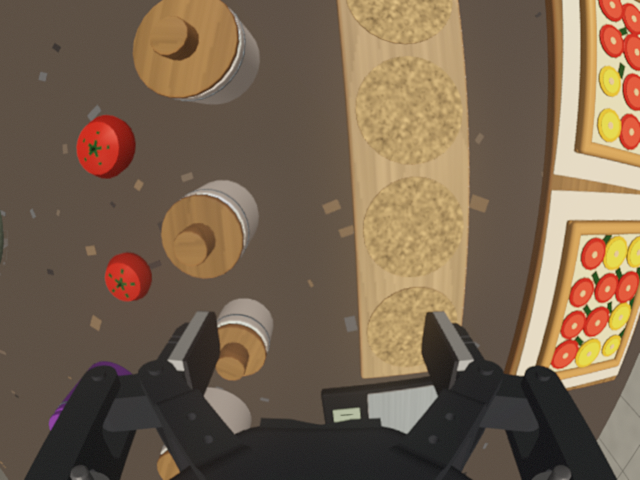

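The row, jar and canisters are all visible. In the scene image, the scale-end pad is at (201,273) and the far pad at (361,358). Canister b is at (216,125), a at (313,208), d at (384,237), c is behind the gripper, and the purple look-alike is next to b in the side view. The wrist view also shows d, a, c and the pads.

```bash
cat > h.py <<'E'
import numpy as np, cv2
from scipy.spatial.transform import Rotation as Ro
from scipy.optimize import least_squares
from bench import bot, imaging
H=dict(a=84,b=120,c=66,d=102); RAD=dict(a=38,b=50,c=32,d=44)
def cast(name,m,pix,z):
    pix=np.atleast_2d(np.asarray(pix,float)); K=m["K"]
    x=(pix[:,0]-K[0,2])/K[0,0]; y=(pix[:,1]-K[1,2])/K[1,1]
    if name=="wrist":
        r=np.hypot(x,y)+1e-9; d=np.c_[x/r*np.sin(r),-y/r*np.sin(r),-np.cos(r)]
    else: d=np.c_[x,-y,-np.ones_like(x)]
    d=Ro.from_euler("xyz",m["rotation"]).apply(d); p=m["position"]
    return (p+d*((z-p[2])/d[:,2])[:,None])[:,:2]
def shot(name,f=None):
    m=imaging.camera_model(name); im=imaging.capture(name)
    if f: cv2.imwrite(f"pics/{f}.png",im)
    return m,im
def circ(p,R,c0=None):
    c0=p.mean(0) if c0 is None else c0
    s=least_squares(lambda c:np.hypot(*(p-c).T)-R,c0,loss="soft_l1",f_scale=1.0)
    return s.x,np.median(abs(np.hypot(*(p-s.x).T)-R))
def wood(im):
    h=cv2.cvtColor(im,cv2.COLOR_BGR2HSV)
    return cv2.inRange(h,(6,95,90),(22,255,255))
def lid(m,im,k,near,name="wrist"):
    mk=cv2.morphologyEx(wood(im),cv2.MORPH_OPEN,np.ones((3,3)))
    cs,_=cv2.findContours(mk,cv2.RETR_EXTERNAL,cv2.CHAIN_APPROX_NONE); out=[]
    for c in cs:
        if cv2.contourArea(c)<400: continue
        p=cast(name,m,c[:,0],H[k]); c0=p.mean(0)
        if np.hypot(*(c0-near))<40: out.append((circ(p,RAD[k]),cv2.contourArea(c)))
    return out
def pads(m,im,name):
    g=cv2.cvtColor(im,cv2.COLOR_BGR2GRAY).astype(np.float32)
    v=cv2.blur(g*g,(7,7))-cv2.blur(g,(7,7))**2
    return np.sqrt(np.maximum(v,0))
E
python3 - <<'E'
from h import *
mw=imaging.camera_model("wrist"); ms=imaging.camera_model("scene"); mi=imaging.camera_model("side")
I={n:cv2.imread(f"pics/{n}0.png") for n in("wrist","scene","side")}
for k,pi,psc in (("d",(284,199),(385,236)),("a",(328,231),(313,207)),("c",(371,257),None),("b",(413,288),(215,124))):
    e=cast("side",mi,pi,H[k]+28)[0]; print(k,e.round(1), psc and cast("scene",ms,psc,H[k]+28)[0].round(1))
    for n,m in(("wrist",mw),("scene",ms)):
        print("  ",n,[(o[0][0].round(1),round(o[0][1],2),o[1]) for o in lid(m,I[n],k,e,n)])
print("jar",cast("scene",ms,(451,284),98).round(), cast("side",mi,(249,185),98).round())
print("purple",cast("side",mi,(352,322),148).round(), "scale",cast("scene",ms,(136,243),22).round())
for p in((201,273),(251,301),(304,328),(361,359)):print("pad",cast("scene",ms,p,21).round(1))
for p in((401,5),(409,110),(412,227),(413,335)):print("padw",cast("wrist",mw,p,21).round(1))
hsv=cv2.cvtColor(I["scene"],cv2.COLOR_BGR2HSV); hw=cv2.cvtColor(I["wrist"],cv2.COLOR_BGR2HSV)
print("cork",hsv[268:278:3,196:206:4].reshape(-1,3).tolist(),"oak",hsv[285:290,225:228].reshape(-1,3)[::3].tolist())
print("corkw",hw[105:115:3,400:410:4].reshape(-1,3).tolist(),"oakw",hw[165:172,370:373].reshape(-1,3)[::4].tolist(),"lidw",hw[230:236,220:222].reshape(-1,3)[::4].tolist())
E
```

```text
d [430.5 128.3] [439.5 146.3]
   wrist [(array([446.6, 150.6]), np.float64(1.55), 8288.0)]
   scene [(array([446.1, 150.7]), np.float64(1.15), 1394.0)]
a [433.8 -24.3] [447.9  -7.3]
   wrist [(array([448.5,  -7.5]), np.float64(1.05), 5344.5)]
   scene [(array([447.5,  -8.6]), np.float64(0.97), 879.0)]
c [ 452.4 -143.4] None
   wrist [(array([ 464.1, -134. ]), np.float64(1.53), 2159.0)]
   scene []
b [ 391.8 -296. ] [ 406.9 -282.4]
   wrist [(array([ 333.7, -258. ]), np.float64(3.98), 414.5)]
   scene [(array([ 403.5, -289.3]), np.float64(1.16), 1217.5)]
jar [[442. 289.]] [[436. 283.]]
purple [[ 244. -270.]] scale [[ 675. -295.]]
pad [[ 652.8 -137.5]]
pad [[645.6 -17.3]]
pad [[634.   98.9]]
pad [[625.5 218.1]]
padw [[626.3 204.4]]
padw [[633.6  99.4]]
padw [[641.7 -15.9]]
padw [[ 654.9 -142.6]]
cork [[19, 106, 159], [20, 97, 198], [19, 98, 189], [19, 102, 172], [19, 103, 169], [19, 102, 177], [19, 101, 171], [20, 99, 185], [19, 105, 173], [19, 100, 192], [19, 99, 188], [19, 101, 177]] oak [[19, 89, 198], [19, 89, 191], [19, 89, 192], [19, 90, 193], [19, 88, 196]]
corkw [[19, 113, 176], [19, 111, 182], [19, 112, 175], [19, 111, 184], [19, 109, 182], [19, 112, 175], [19, 109, 191], [19, 114, 170], [19, 112, 178], [19, 111, 183], [19, 111, 181], [19, 111, 180]] oakw [[19, 96, 189], [18, 96, 189], [18, 98, 188], [18, 97, 190], [18, 96, 188], [18, 97, 187]] lidw [[17, 134, 148], [16, 133, 148], [16, 137, 147]]
```

```bash
cat >> h.py <<'E'
def cork(m,im,name,guess):
    s=cv2.GaussianBlur(cv2.cvtColor(im,cv2.COLOR_BGR2HSV)[:,:,1],(5,5),0)
    h=cv2.cvtColor(im,cv2.COLOR_BGR2HSV)[:,:,0]; out=[]
    yy,xx=np.mgrid[0:480,0:640]; P=cast(name,m,np.c_[xx.ravel(),yy.ravel()],21).reshape(480,640,2)
    for g in guess:
        d=np.hypot(*(P-g).transpose(2,0,1)); c=np.median(s[d<30]); o=np.median(s[(d>57)&(d<61)&(h>12)&(h<26)&(s>75)&(s<c-3)])
        mk=((s>(c+o)/2)&(d<58)&(h>12)&(h<26)).astype(np.uint8)
        mk=cv2.morphologyEx(cv2.morphologyEx(mk,cv2.MORPH_CLOSE,np.ones((5,5))),cv2.MORPH_OPEN,np.ones((5,5)))
        cs,_=cv2.findContours(mk,cv2.RETR_EXTERNAL,cv2.CHAIN_APPROX_NONE)
        if not cs: out.append(None); continue
        k=max(cs,key=cv2.contourArea)[:,0]; k=k[(k.min(1)>2)&(k[:,0]<637)&(k[:,1]<477)]
        out.append(circ(cast(name,m,k,21),53,g))
    return out
G=[np.array(p) for p in((654,-137),(644.,-17),(634,99),(625,217))]
D=[3.1416,0,1.5708]
E
python3 - <<'E'
from h import *
def show(n,r): print(n,[None if o is None else (o[0].round(1).tolist(),round(o[1],1)) for o in r])
for n in("wrist","scene"): show(n,cork(imaging.camera_model(n),cv2.imread(f"pics/{n}0.png"),n,G))
bot.move_ptp([560,-30,380],D); m,im=shot("wrist","w1"); show("w1",cork(m,im,"wrist",G))
for k,e in(("d",(446,150)),("a",(448,-8)),("c",(464,-134))): print(k,[(o[0][0].round(1),round(o[0][1],2)) for o in lid(m,im,k,e)])
bot.move_ptp([404,-330,300],D); m,im=shot("wrist","w2")
for k,e in(("b",(404,-289)),("c",(464,-134))): print(k,[(o[0][0].round(1),round(o[0][1],2)) for o in lid(m,im,k,e)])
m,im=shot("scene","s2"); show("s2",cork(m,im,"scene",G)); print("c",lid(m,im,"c",(464,-134),"scene"))
print(bot.get_state()["t"],bot.get_state()["tcp_pos"])
a,b=cv2.imread("pics/w1.png"),cv2.imread("pics/w2.png"); cv2.imwrite("pics/w12.png",cv2.resize(np.hstack([a,b]),(800,300)))
E
```

```text
wrist [([652.3, -134.2], np.float64(1.2)), ([644.1, -17.4], np.float64(0.7)), ([634.7, 99.7], np.float64(0.8)), ([625.0, 217.5], np.float64(0.3))]
scene [([654.2, -135.9], np.float64(0.9)), ([644.4, -18.4], np.float64(0.6)), ([635.2, 99.1], np.float64(0.6)), ([625.4, 216.2], np.float64(0.8))]
w1 [([653.3, -134.2], np.float64(0.9)), ([644.0, -17.6], np.float64(1.0)), ([634.2, 99.7], np.float64(0.9)), ([625.1, 218.1], np.float64(0.5))]
d [(array([446.6, 151.2]), np.float64(1.23))]
a [(array([448.,  -8.]), np.float64(1.17))]
c [(array([ 463.4, -134.7]), np.float64(0.95))]
b [(array([ 404.2, -289.4]), np.float64(1.27))]
c [(array([ 463.1, -136.5]), np.float64(1.55))]
s2 [([654.1, -135.9], np.float64(1.0)), ([644.5, -18.5], np.float64(0.5)), ([635.2, 99.1], np.float64(0.5)), ([625.4, 216.1], np.float64(0.7))]
c [((array([ 462.20917321, -136.28783867]), np.float64(1.4605980815265305)), 583.0)]
2.2667 [ 404.92809299 -329.27178367  300.30085009]
```

View pics/w12.png

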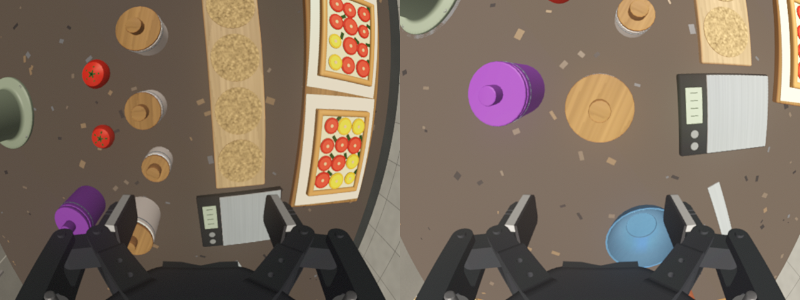

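The wrist image places b at the centre with its lid clear, and purple is 160 mm away. All measurements agree within 2 mm, so I'll start with b.

```bash
cat >> h.py <<'E'
PAD=dict(b=(653.8,-135.4),d=(644.3,-18.0),a=(634.7,99.3),c=(625.2,216.8))
def pick(k,xy,zc):
    z=H[k]+2; x,y=xy
    bot.grip(0.65,50); bot.move_ptp([x,y,H[k]+28+45],D); bot.dwell(.15)
    bot.movel([x,y,z],max_speed=90); bot.dwell(.2); bot.grip(0,60); bot.dwell(.2)
    s=bot.get_state(); print("grip",k,s["opening"],s["gripper_force"],s["tcp_pos"].round(1),s["contact_force"].round(1))
    bot.movel([x,y,z+10],max_speed=40); bot.movel([x,y,zc],max_speed=200)
    s=bot.get_state(); print("up",s["opening"],s["gripper_force"],s["contact_force"].round(1),s["t"])
def place(k,zc):
    x,y=PAD[k]; z=H[k]+2+21
    bot.movel([x,y,zc],max_speed=200); bot.dwell(.4); bot.movel([x,y,z+8],max_speed=120); bot.dwell(.3)
    hit=bot.movel([x,y,z-3],max_speed=12,threshold=4); s=bot.get_state()
    print("place",k,hit,s["tcp_pos"].round(1),z,s["contact_force"].round(1))
    bot.grip(0.6); bot.dwell(.1); p=s["tcp_pos"]; bot.movel([x,y,z+60],max_speed=120); print("t",bot.get_state()["t"])
E
python3 - <<'E'
from h import *
zc=H["b"]+2+70
pick("b",(404,-289.4),zc)
s,im=shot("side","s3")
E
```

```text
grip b 0.3351186250976903 58.877506256103516 [ 403.8 -289.5  122.4] [-3.1  0.9  4.2]
up 0.3316705681100739 60.050400495529175 [ 0.1  1.3 -7.2] 5.9083
```

View pics/s3.png

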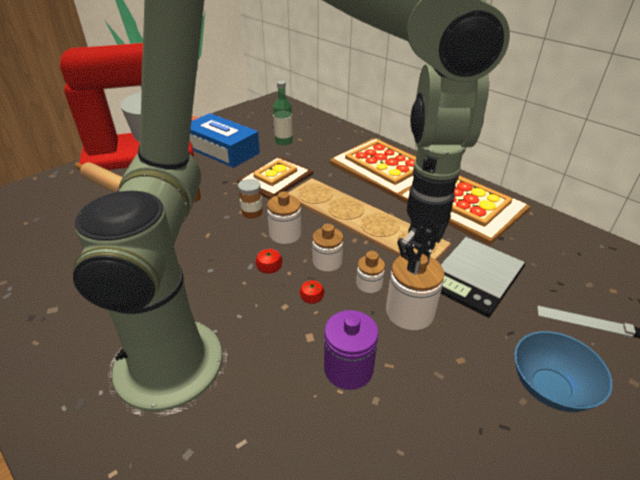

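b is held upright and clear of everything at (415,290). I'll lift it above c's height and place it.

Run:
```python
from h import *
x,y=404,-289.4
bot.movel([x,y,232],max_speed=150)
place("b",232)
bot.move_ptp([PAD["b"][0]-20,PAD["b"][1]-40,330],D); bot.dwell(.2); m,im=shot("wrist","w4"); print(lid(m,im,"b",PAD["b"]))
H["b"]+=21; print([(o[0][0].round(1),o[0][1]) for o in lid(m,im,"b",PAD["b"])],bot.get_state()["t"])
```

```text
place b True [ 653.4 -135.3  143.5] 143 [-1.9  0.1  6.7]
t 11.2667
[]
[] 12.1167
```

View pics/w4.png

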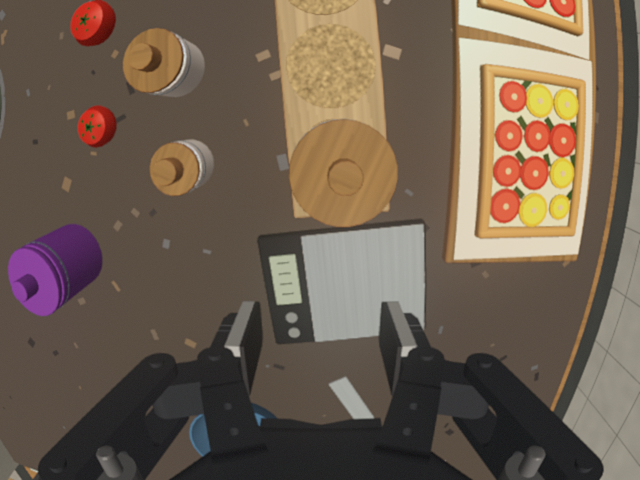

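b stands on the pad next to the scale, with its knob at (346,178) in the wrist view. I'll do d, a and c the same way, carrying c high so it passes over the others.

Run:
```python
from h import *
print("b knob",cast("wrist",imaging.camera_model("wrist"),(346,178),169))
for k,xy,l in(("d",(446.6,150.9),105),("a",(448,-8),105),("c",(463.3,-135.6),160)):
    zc=H[k]+2+l
    p=bot.get_state()["tcp_pos"]; bot.movel([p[0],p[1],260],max_speed=200)
    pick(k,xy,zc); place(k,zc)
bot.movel([590,190,280],max_speed=200); bot.move_ptp([540,-30,400],D); bot.dwell(.2); shot("wrist","w5"); print(imaging.camera_model("wrist"))
bot.move_ptp([400,-250,350],D); shot("scene","s5"); shot("side","s6"); print(bot.get_state()["t"])
```

```text
b knob [[ 654.23087879 -135.07648585]]
grip d 0.32853244572644735 58.82193982601166 [446.4 150.9 104.4] [-2.6  0.2  5.4]
up 0.3308940287674753 59.66175556182861 [-0.6 -0.7 -5.4] 17.15
place d True [644.  -18.  125.4] 125 [-1.2 -0.5  6. ]
t 21.8417
grip a 0.33342739930486104 58.78146708011627 [447.9  -8.1  86.4] [-1.8 -0.4  6.4]
up 0.3299396101048918 59.62649345397949 [ 0.1 -0.1 -4.9] 26.3583
place a True [634.5  99.3 107.5] 107 [-1.1 -0.3  6.4]
t 30.8167
grip c 0.3288257816013394 59.09060597419739 [ 463.3 -135.7   68.4] [-2.7 -0.3  5.1]
up 0.33129066004547725 59.345723390579224 [-0.2 -0.1 -2.5] 36.0083
place c True [625.1 216.8  89.5] 89 [-1.4 -0.5  5.6]
t 41.7917
{'K': array([[371.64829954,   0.        , 320.25033219],
       [  0.        , 371.64829954, 243.95432577],
       [  0.        ,   0.        ,   1.        ]]), 'position': array([540.34766962,  53.03260537, 541.50221517]), 'rotation': array([-0.31766037,  0.0006209 ,  0.00109104])}
45.0167
```

View pics/w5.png

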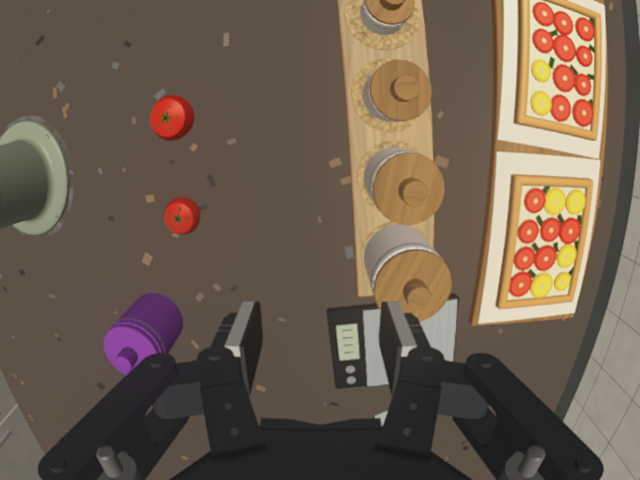

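View pics/s5.png

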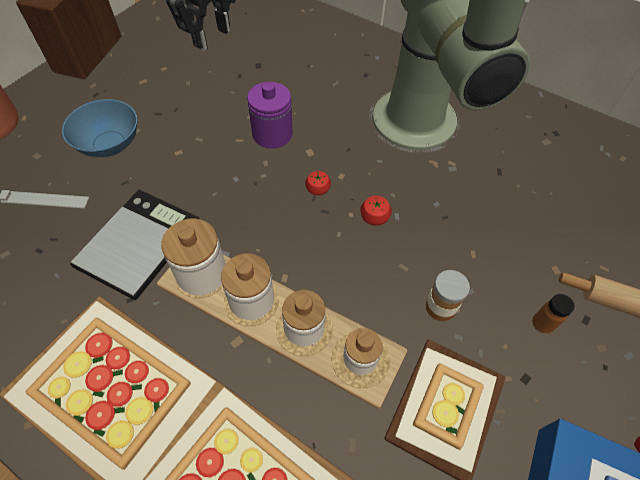

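View pics/s6.png

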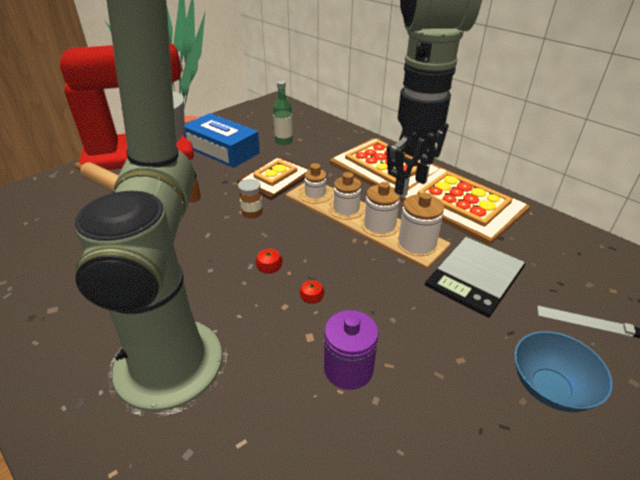

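All four stand upright on their pads, biggest to smallest from the scale. In the scene view the knobs are at (188,233), (246,265), (304,298) and (365,334), and the jar is still at (449,290). I'll check the centring numerically, then hand in.

Run:
```python
from h import *
m=dict(imaging.camera_model("wrist")); m["position"]=np.array([540.35,53.03,541.5]); m["rotation"]=np.array([-.31766,.00062,.00109])
ms=imaging.camera_model("scene")
for k,p,q in(("b",(417,291),(188,230)),("d",(413,190),(246,263)),("a",(405,88),(304,296)),("c",(391,3),(365,335))):
    print(k,PAD[k],cast("wrist",m,p,H[k]+49)[0].round(1),cast("scene",ms,q,H[k]+49)[0].round(1))
bot.sign_off()
```

```text
b (653.8, -135.4) [ 650.  -125.5] [ 647.4 -135.1]
d (644.3, -18.0) [640.8 -13.6] [635.9 -18.8]
a (634.7, 99.3) [632.5  97.9] [624.5  93.8]
c (625.2, 216.8) [620.8 203. ] [619.5 212.5]
the job is handed in; nothing more can be done
```

The four canisters stand upright on the cork pads, biggest by the scale and smallest furthest away. The jar was left alone, and the job was handed in at about 45 s of the 96 s. At release the gripper was within 0.5 mm of each pad centre. My last camera check used knob pixels picked by eye and showed offsets of about 3–15 mm; it ran in the same script as the hand-in, so I didn't follow up on them, and centring isn't confirmed more closely than that.

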